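# Clip a valve housing to the test stand and start the leak test

### The arm

A 6-joint arm with a two-finger parallel gripper is mounted at the origin on the work surface. World frame = base frame: x ahead of the robot, y to its left, z up, the work surface at z = 0. Lengths are in m, angles in rad, forces in N, time in s.
With the tool pointing down it reaches from about 0.325 to 0.775 m from the base axis. Payload 5.5 kg.
Tool frame: the origin (TCP) lies between the finger pads; the fingertips stand 14 mm ahead of it and the grasp point (between the pads) lies 5 mm behind it (manip.nose_length is the distance from the TCP to the fingertips, in m); z points along the fingers, y is the line along which they close (so a half turn about z gives the same grasp; the last joint's range is limited). The gripper opens to 85 mm and grips with 20 to 120 N. Pads are 22 mm wide; open, the fingers measure 114 mm over their backs; the gripper's body (76 mm by 85 mm) begins 54 mm behind the grasp point. The pads swing forward as they close: fully open they stand 13 mm farther back than shut.
Start: joints at [-1.324, 0.091, 1.231, -0, 1.82, -0.057], TCP at [0.179, -0.573, 0.225] pointing down, gripper open.
Joint ranges: [-2.87, 2.87], [-0.86, 2.18], [0.17, 2.46], [-1.51, 4.65], [0.06, 2.69], [-2.65, 2.65]. Speed limits (rad/s): [2.57, 2.57, 3.01, 3.14, 3.14, 3.14].

### API

Orientations are given as a unit quaternion [w, x, y, z].
In Python, from cell import manip, imaging gives the robot as it stands.
- The arm moves only by the tool carry_out, never from a script. Its argument "plan" is text: rows parted by semicolons, each of 5 numbers parted by spaces: the closure, from 0 (fully open) to 1 (shut), then the shift along the tool's x, y, z in units of 25 mm (1.0 is 25 mm), then the turn about the tool's z in rad. In form: grip tx ty tz turn; .... A call has 1 to 20 rows; each row shifts and turns the commanded pose from where the row before left it, along the tool's axes as they then stand; what a row does not reach is not made up. A row lasts 1/8 s, in which the tool goes at most 62.5 mm and 10.7 degrees, less where a joint would pass 70% of its speed; a pose out of reach is approached as far as the arm can. A call is refused whole if a number of a shift passes 1 or a number of a turn 0.188, either way. A call with a gripper value outside its range is refused whole. The fingers move at their own pace and stop on an object; "force" is the grip in N (left out, the last holds). Time passes only in rows, so rows that do not move let the fingers close. It gives the time, the measured TCP pose, the force, the opening and the grip force at its end, in the units of the state.
- manip.get_state(): the state, without advancing time (a new reading comes with each control period).
- imaging.read_camera(name): name is "side" or "top"; returns a dict with "frame" (420x560x3 uint8, red, green, blue), "K" (3x3 intrinsics, pixels), "extrinsics" (4x4, takes a point from camera to world coordinates). Camera axes: x right, y up, looking along -z (the intrinsics and any distortion apply to the point x, -y, -z); pixel columns grow to the right and rows downward; lengths in m; the calibration is good to about 2 mm. A picture is of the moment at which its call begins. There is no depth.
- manip.close_job(): hands the job in; it is judged then, once.
The state is a dict: "time": time; "q": joint angles; "qvel": joint speeds; "joint_torque": joint torques, N m; "tool_pos": TCP position; "tool_rot": TCP orientation; "contact_force": force on the tool from outside, world axes, zero at the start; "wrist_torque": the same for the moment, N m; "opening": opening from 0.0 (shut) to 1.0 (fully open); "grasp_force": force on a finger pad.
Only numpy, scipy, OpenCV 4.12 (cv2) and the standard library are available. Lean on these libraries where they do the work, as an engineer would, in place of code of your own. Each camera call takes 0.05 s, during which the arm holds its last target. There are 200 camera calls.

### The job

Hang the larger of the two valve housings on the stand's eye: press the sprung gate of its snap hook against the eye's front bar until the bar is inside the hook and the gate has sprung shut, and let the housing hang freely and still. Then start the test by pressing the pedal switch all the way down and letting it come up again; do not press the pedal before the housing hangs, and leave the smaller housing standing where it is.

Things in the scene. Friction and masses are not known exactly. Their poses are not given: they have to be found in the camera images.
- housing: The larger housing, to be hung: upright aluminium cylinder, 66 mm across, 62 mm high, brass ports on its +y and -y sides (30 mm up, reaching 43 mm out), a rigid steel snap hook on top; 176 mm high in all, 0.3 to 0.6 kg, loose on the table. Origin: centre of its underside, z up. The hook lies in the x-z plane, its gate on the +x side.
- housing_head (a point): Grip point, 162 mm above the larger housing's underside (axes as the housing's), in the flat head plate on top of its hook: 40 mm along x, 12 mm thick along y, 132 to 176 mm up. Grip it from above, closing along y, fingertips no lower than 138 mm above the underside, to clear the eye's bar.
- housing_seat (a point): Point inside the larger housing's hook, on its axis, 123 mm up, where the bar's centre lies when it hangs (axes as the housing's). The 12 mm thick hook has its back at x = -32 to -20 mm, an arch with its underside 128 mm up, and a nose at x = 22 to 34 mm ending 112 mm up; the mouth under the nose, 84 to 112 mm up, is closed by the gate.
- housing_gate (a joint): Gate of that hook: strip 38 mm long, hinged at its foot (x = 20 mm, 80 mm up). 0 rad: shut, upright; grows inwards (housing's -x) to 1.25. Sprung shut, about 3 N to start, 6 N pushed right in. With the bar pressed in 103 mm up as far as the housing's axis, lower the housing 20 mm: the bar slides up past the gate's tip to the arch and the gate snaps shut below.
- small_housing: The smaller housing, to be left alone: upright aluminium cylinder 48 mm across, 38 mm high, no ports, with the same snap hook, 152 mm high in all, loose. Origin: centre of its underside. The two housings stand left and right of the stand's front, either way round.
- stand: Fixed test stand. Origin: on the table under the middle of the eye's front bar; z up, +x from the bar to the post (x = 78 to 113 mm, 178 mm high). The base plate, 12 mm thick, lies at x = 30 to 140 mm, 130 mm wide. The hook comes on from the -x side, its gate facing the stand's +x.
- eye (a point): Middle of the centre line of the eye's front bar, 170 mm above the table (axes as the stand's). The eye is a level closed loop of 10 mm round steel bar standing out from the post; clear opening 58 mm along y, 73 mm along x. Its front bar runs along y, straight for 52 mm.
- pedal_base: Fixed grey pedal switch, base 100 mm along x, 78 mm along y. Origin: centre of its underside, z up. It lies left or right, farther out than the housings; a black power brick lies on the other side.
- pedal_pad (a point): Place to press: top of the pedal's plate near its free end, on its middle line (x = -30 mm in the base's frame), 42 mm above the table when up. The plate is 62 mm wide, hinged at the base's +x end.
- pedal (a joint): The pedal's plate: 0 rad up, 0.15 rad right down (the pad is then about 10 mm lower), sprung: about 2 N to start and 5 N to hold down at the pad.
Mind the look-alikes: they are no part of the job. Leave any orange look-alike of the housing alone.

How it is judged:
By the outcome, as a careful person would: the job done as asked, in the order asked, and still so for the second after the job is handed in, with the robot touching nothing.
It also fails if it takes over 64 s, if anything falls off the work surface, if the arm or the gripper's body presses on something with over 40 N, if the wrist force passes 120 N, or if a joint passes its speed limit or range.

## Working session

There is one attempt and no reset: what is moved stays moved. The work goes in short steps, Python scripts to look and compute and a tool call to move; the robot and the scene stay as the last step left them, time stands still between calls to the robot, and variables do not carry over. Pictures are saved under pics/ and viewed, at most 10 in all, crops included, and the job is handed in when it is done.

Besides the shell and the picture viewer there is one more tool, called after "Call:" in YAML: its name, and indented under it one key for each argument. carry_out: Moves the arm, as the interface text tells. Its arguments: {"type":"object","properties":{"plan":{"type":"string"},"force":{"type":"number"}},"required":["plan"]}

```bash
mkdir -p pics; cat > h.py <<'E'
import numpy as np, cv2
from cell import manip, imaging
def shot(n,f=None):
    d=imaging.read_camera(n)
    if f: cv2.imwrite('pics/'+f,d['frame'][:,:,::-1])
    return d
def ray(d,u,v):
    K=np.array(d['K']);E=np.array(d['extrinsics'])
    r=np.array([(u-K[0,2])/K[0,0],-(v-K[1,2])/K[1,1],-1.])
    return E[:3,3],E[:3,:3]@r
def onz(d,u,v,z):
    o,r=ray(d,u,v);return o+r*(z-o[2])/r[2]
def proj(d,p):
    K=np.array(d['K']);E=np.array(d['extrinsics'])
    c=E[:3,:3].T@(np.array(p)-E[:3,3]); return K[0,2]+K[0,0]*c[0]/-c[2],K[1,2]+K[1,1]*c[1]/c[2]
E
python3 - <<'E'
from h import *
for n in('top','side'):
    d=shot(n,n+'0.png');print(d.keys(),np.round(d['K'],1).tolist(),np.round(d['extrinsics'],3).tolist())
s=manip.get_state();print(s)
E
```

```text
dict_keys(['frame', 'K', 'extrinsics']) [[379.1, 0.0, 277.2], [0.0, 379.1, 205.2], [0.0, 0.0, 1.0]] [[0.03, 0.987, -0.161, 0.379], [-1.0, 0.029, -0.009, 0.008], [-0.004, 0.161, 0.987, 1.017], [0.0, 0.0, 0.0, 1.0]]
dict_keys(['frame', 'K', 'extrinsics']) [[386.0, 0.0, 277.0], [0.0, 386.0, 206.4], [0.0, 0.0, 1.0]] [[0.999, 0.011, -0.051, 0.481], [-0.049, 0.54, -0.84, -0.659], [0.018, 0.842, 0.54, 0.551], [0.0, 0.0, 0.0, 1.0]]
{'time': 0.1, 'q': array([-1.32372280e+00,  9.18031499e-02,  1.23178520e+00,  3.29960070e-07,
        1.81980358e+00, -5.67033136e-02]), 'qvel': array([ 1.24180683e-03, -1.87720884e-03, -2.32612015e-03,  4.22903932e-05,
       -6.62368042e-04,  4.98614802e-04]), 'joint_torque': array([ 3.45300556e-03, -4.60216320e+01, -4.19218969e+01,  4.19028481e-05,
        1.05747645e-02, -1.59473394e-06]), 'tool_pos': array([ 0.17940633, -0.57226784,  0.22414109]), 'tool_rot': array([-8.95577609e-04,  9.88486707e-01,  1.51305058e-01, -8.53433784e-05]), 'contact_force': array([ 0.12961142,  0.863961  , -1.0272228 ]), 'wrist_torque': array([-0.05140153, -0.0388304 , -0.03506402]), 'grasp_force': 0.0, 'opening': 0.9974285788706793}
```

View pics/top0.png

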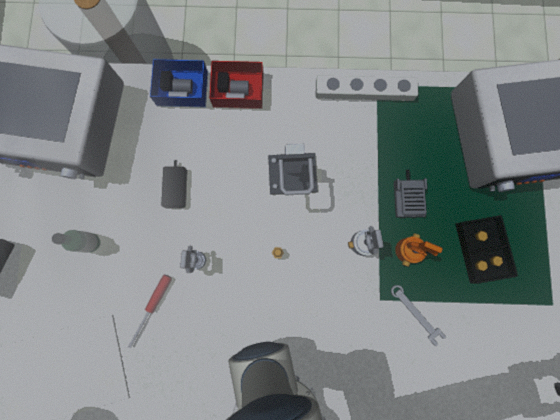

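View pics/side0.png

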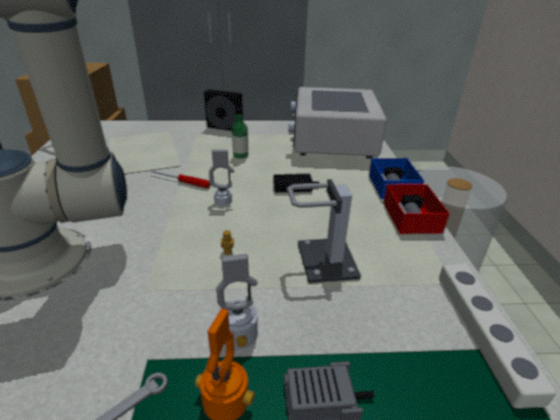

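The top view shows the stand at (293,173), the larger housing with brass ports at (362,243), the pedal at (411,197), the small housing at (197,260), and an orange decoy at (413,250). The side view has the larger housing at (237,300), the eye at (310,190) and the pedal at (320,390).

```bash
python3 - <<'E'
from h import *
t=cv2.imread('pics/top0.png');s=cv2.imread('pics/side0.png')
a=cv2.resize(t[140:280,250:450],None,fx=4,fy=4,interpolation=cv2.INTER_CUBIC)
b=cv2.resize(s[170:420,200:390],None,fx=2.4*1.0,fy=2.4,interpolation=cv2.INTER_CUBIC)
cv2.imwrite('pics/a.png',a);cv2.imwrite('pics/b.png',b)
E
```

```text
(no output)
```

View pics/a.png

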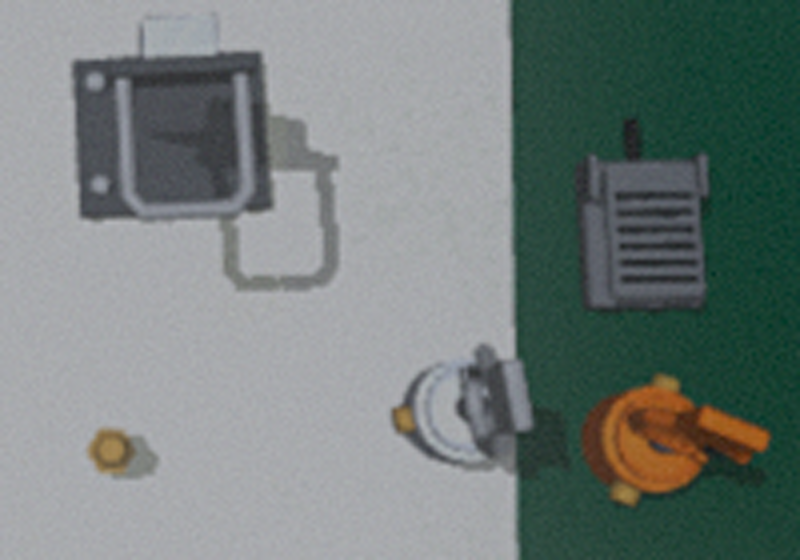

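View pics/b.png

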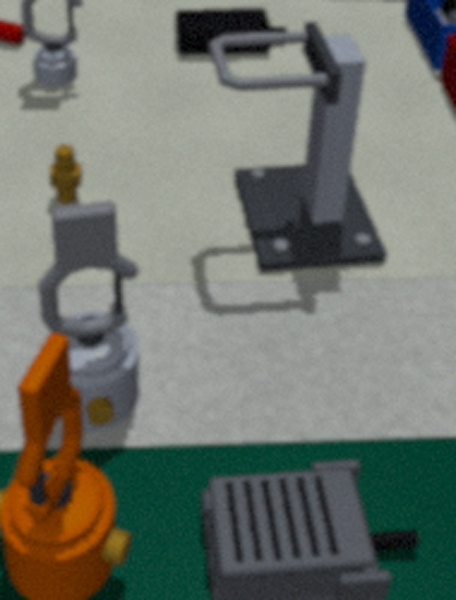

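```bash
cat > m.py <<'E'
from h import *
t=imaging.read_camera('top');s=imaging.read_camera('side')
A=lambda x,y,z:onz(t,250+x/4,140+y/4,z)
B=lambda x,y,z:onz(s,200+x/2.4,170+y/2.4,z)
f=lambda p:np.round(np.array(p)*1000,1)
yaw=lambda v:np.degrees(np.arctan2(v[1],v[0]))
def tri(ta,sb):
    o1,r1=ray(t,250+ta[0]/4,140+ta[1]/4);o2,r2=ray(s,200+sb[0]/2.4,170+sb[1]/2.4)
    k=np.linalg.lstsq(np.c_[r1,-r2],o2-o1,rcond=None)[0]
    a,b=o1+k[0]*r1,o2+k[1]*r2;return f((a+b)/2),f(np.linalg.norm(a-b))
E
python3 - <<'E'
from m import *
q=[A(x,y,.176) for x,y in[(500,362),(522,362),(533,429),(511,432)]]
print('head',f(np.mean(q,0)),[f(np.linalg.norm(q[i]-q[(i+1)%4])) for i in range(4)],yaw(q[0]-q[3]),yaw(q[1]-q[2]))
print('head tri near-top corners',tri((533,429),(58,209)),tri((522,362),(114,205)))
print('head side',f((B(58,209,.176)+B(114,205,.176))/2),yaw(B(114,205,.176)-B(58,209,.176)))
# silver disk
g=cv2.cvtColor(t['frame'],cv2.COLOR_RGB2HSV)
m=cv2.inRange(g,(8,110,70),(28,255,255))
n,_,st,c=cv2.connectedComponentsWithStats(m)
print([(np.round(c[i],1),st[i,4]) for i in range(1,n) if st[i,4]>4])
print('port+y',f(A(403,418,.03)))
b=[A(x,y,.17) for x,y in[(145,211),(238,208)]]
print('bar',f(b),'mid',f(np.mean(b,0)),yaw(b[0]-b[1])-90)
print('loopsides', f(A(122,120,.17)),f(A(244,120,.17)), yaw(A(121,85,.17)-A(127,185,.17)),yaw(A(243,85,.17)-A(246,180,.17)))
p=[A(x,y,.012) for x,y in[(75,62),(260,52),(270,208),(82,217)]]
print('base',f(p),[f(np.linalg.norm(p[i]-p[(i+1)%4])) for i in range(4)],[yaw(p[i]-p[i+1])  for i in range(3)])
print('bar side',f([B(214,45,.17),B(228,82,.17)]), f((B(214,45,.17)+B(228,82,.17))/2))
k=[A(x,y,.042) for x,y in[(608,165),(700,162),(705,302),(612,305)]]
print('pedal',f(k),yaw(k[1]-k[2]),yaw(k[0]-k[3]))
E
```

```text
head [ 446.8 -212.2  176. ] [np.float64(12.2), np.float64(37.3), np.float64(12.3), np.float64(38.9)] 8.27043147570437 8.534501462569914
head tri near-top corners (array([ 430.1, -219.3,  181.6]), np.float64(2.8)) (array([ 465.5, -214.4,  180. ]), np.float64(0.1))
head side [ 448. -211.  176.] 4.7612312775193955
[(array([86.2,  2.9]), np.int32(111)), (array([534.3, 181.4]), np.int32(7)), (array([541.8, 180.4]), np.int32(5)), (array([518.9, 183.3]), np.int32(7)), (array([526.5, 182.3]), np.int32(6)), (array([482.1, 235.5]), np.int32(81)), (array([414.9, 249.4]), np.int32(838)), (array([350.6, 244.2]), np.int32(19)), (array([276.7, 251.4]), np.int32(51)), (array([497. , 260.5]), np.int32(84)), (array([482. , 265.3]), np.int32(85))]
port+y [ 442.3 -176.8   30. ]
bar [[546.4  -4.2 170. ]
 [549.6 -57.  170. ]] mid [548.  -30.6 170. ] 3.5408565662572755
loopsides [599.2  10.4 170. ] [601.2 -59.6 170. ] 4.953614428422456 2.63816033985629
base [[680.3  44.2  12. ]
 [691.  -82.5  12. ]
 [582.1 -90.7  12. ]
 [572.2  35.9  12. ]] [np.float64(127.2), np.float64(109.2), np.float64(127.0), np.float64(108.4)] [np.float64(94.83881470557034), np.float64(4.323673742902467), np.float64(-85.54991912649622)]
bar side [[544.   -1.  170. ]
 [550.6 -58.1 170. ]] [547.3 -29.5 170. ]
pedal [[ 611.2 -309.4   42. ]
 [ 615.  -369.8   42. ]
 [ 522.1 -370.    42. ]
 [ 518.4 -309.8   42. ]] 0.10808777833893865 0.26783188458423524
```

The top face of the head measures 12 x 38 mm at (447,-212), yaw about 7.5°. The bar centre is at (547,-30), yaw about 4.5°, and both views and the base plate agree on it. The pedal pad is near (538,-340). Moving above the housing.

Call:
carry_out:
  plan: "0.3 0 0 -0.8 0.173;0.3 0.8 -0.82 -0.2 0;0.3 0.9 -0.92 0 0;0.3 0.9 -0.92 0 0;0.3 0.9 -0.92 0 0;0.3 0.9 -0.92 0 0;0.3 0.9 -0.92 0 0;0.3 0.9 -0.92 0 0;0.3 0.9 -0.92 0 0;0.3 0.9 -0.92 0 0;0.3 0.9 -0.92 0 0;0.3 0.9 -0.92 0 0;0.3 0.9 -0.92 0 0;0.3 0.9 -0.92 0 0;0.3 0 0 0 0;0.3 0 0 0 0;0.3 0 0 0 0"
  force: 80

```text
time: 2.33
tool_pos: [0.4279, -0.2415, 0.2502]
tool_rot: [0.0, 0.998, 0.065, -0.0]
contact_force: [0.1, -0.2, -0.3]
opening: 0.703
grasp_force: 0.0
```

```bash
cat >> h.py <<'E'
def go(tgt,yaw_deg):
    s=manip.get_state();w,x,y,z=s['tool_rot'];ps=2*np.arctan2(y,x)
    d=np.array(tgt)-s['tool_pos'];c,n=np.cos(ps),np.sin(ps)
    print('pos',np.round(s['tool_pos']*1000,1),'yaw',np.round(np.degrees(ps),2),'units',np.round([(c*d[0]+n*d[1])/.025,(n*d[0]-c*d[1])/.025,-d[2]/.025],2),'turn',np.round(((ps-np.radians(yaw_deg))+np.pi/2)%np.pi-np.pi/2,3),'F',np.round(s['contact_force'],1),'open',s['opening'],'g',s['grasp_force'],'t',s['time'])
E
python3 - <<'E'
from h import *
go([.447,-.212,.157],7.5)
d=shot('side');s2=shot('top')
a=cv2.resize(d['frame'][190:340,180:300],None,fx=4,fy=4,interpolation=cv2.INTER_CUBIC)
cv2.imwrite('pics/c.png',a[:,:,::-1])
E
```

```text
pos [ 427.9 -241.5  250.2] yaw 7.42 units [ 0.91 -1.07  3.73] turn -0.001 F [ 0.1 -0.2 -0.3] open 0.7029532217320409 g 0.0 t 2.325
```

View pics/c.png

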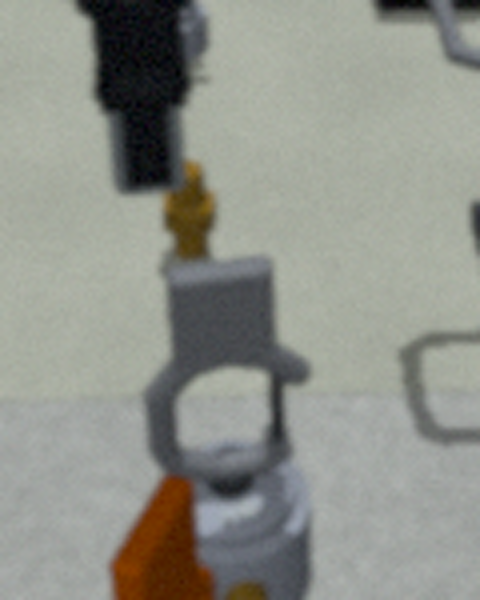

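The crop shows the head plate at (170–272, 262–370), with the gate and nose on its right (+x) side. The open gripper is still short and to the left of it. Next I close the remaining distance and descend.

Call:
carry_out:
  plan: "0.3 0.46 -0.54 0 0;0.3 0.46 -0.54 0 0;0.3 0 0 0 0;0.3 0 0 0.9 0;0.3 0 0 0.9 0;0.3 0 0 0.9 0;0.3 0 0 0.6 0;0.3 0 0 0.4 0;0.3 0 0 0 0;0.3 0 0 0 0"

```text
time: 3.68
tool_pos: [0.448, -0.2112, 0.1586]
tool_rot: [0.0, 0.998, 0.065, 0.001]
contact_force: [-0.0, 0.0, -1.4]
opening: 0.697
grasp_force: 0.0
```

```bash
python3 - <<'E'
from h import *
go([.447,-.212,.157],7.5)
E
```

```text
pos [ 448.  -211.2  158.6] yaw 7.5 units [-0.04  0.03  0.06] turn -0.0 F [-0.   0.  -1.4] open 0.6967713242620898 g 0.0 t 3.675
```

Close, then lift about 95 mm.

Call:
carry_out:
  plan: "1 0 0 0 0;1 0 0 0 0;1 0 0 0 0;1 0 0 0 0;1 0 0 0 0;1 0 0 0 0;1 0 0 0 0;1 0 0 0 0;1 0 0 -0.2 0;1 0 0 -0.5 0;1 0 0 -0.8 0;1 0 0 -0.8 0;1 0 0 -0.8 0;1 0 0 -0.5 0;1 0 0 -0.2 0;1 0 0 0 0;1 0 0 0 0"

```text
time: 5.8
tool_pos: [0.4474, -0.2109, 0.2517]
tool_rot: [-0.0, 0.998, 0.065, -0.001]
contact_force: [-0.1, 0.0, -4.8]
opening: 0.115
grasp_force: 80.2
```

```bash
python3 - <<'E'
from h import *
go([.477,-.036,.225],4.5)
d=shot('side')
a=cv2.resize(d['frame'][130:330,180:370],None,fx=3,fy=3,interpolation=cv2.INTER_CUBIC)
cv2.imwrite('pics/d.png',a[:,:,::-1])
E
```

```text
pos [ 447.4 -210.9  251.7] yaw 7.49 units [ 2.09 -6.78  1.07] turn 0.052 F [-0.1  0.  -4.8] open 0.1148671731308017 g 80.20413279533386 t 5.8
```

View pics/d.png

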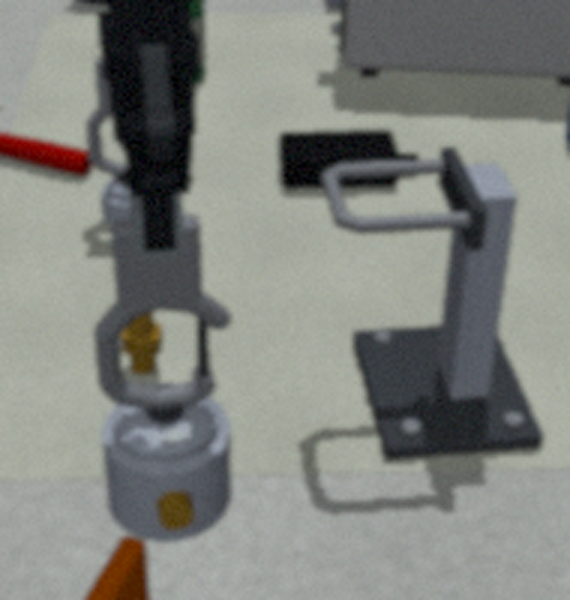

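The housing is lifted upright in the gripper, with the plate spanning (117–198, 215–300), the gate at (205,340), and the bar at (335,195). Next I align it in front of the bar.

Call:
carry_out:
  plan: "1 0 0 0 0.052;1 0.1 -0.3 0 0;1 0.2 -0.5 0 0;1 0.2 -0.7 0 0;1 0.2 -0.8 0 0;1 0.2 -0.8 0 0;1 0.2 -0.8 0.1 0;1 0.2 -0.8 0.2 0;1 0.2 -0.8 0.2 0;1 0.13 -0.7 0.2 0;1 0.1 -0.4 0.2 0;1 0 -0.28 0.14 0;1 0 0 0 0;1 0 0 0 0;1 0 0 0 0;1 0 0 0 0"

```text
time: 7.85
tool_pos: [0.4773, -0.0365, 0.2269]
tool_rot: [0.0, 0.999, 0.039, 0.0]
contact_force: [-0.6, 1.4, -4.2]
opening: 0.113
grasp_force: 80.2
```

```bash
python3 - <<'E'
from h import *
go([.477,-.036,.2256],4.5)
d=shot('side','sd.png');shot('top','tp.png')
a=cv2.resize(d['frame'][130:290,220:380],None,fx=3.7,fy=3.7,interpolation=cv2.INTER_CUBIC)
t=cv2.imread('pics/tp.png');
cv2.imwrite('pics/e.png',a[:,:,::-1])
p=manip.get_state()['tool_pos'];z0=p[2]-.1586
c,s=np.cos(np.radians(4.5)),np.sin(np.radians(4.5))
for nm,x,y,z in[('nose bottom tip',34,-6,112),('nose bottom in',22,-6,112),('headtopR',20,-6,176),('headtopL',-20,-6,176),('body -y base',0,-33,0),('back left mid',-32,-6,105)]:
    w=p+0;w[2]=z0;w=w+np.array([c*x-s*y,s*x+c*y,z])/1000
    u=proj(d,w);print(nm,round((u[0]-220)*3.7),round((u[1]-130)*3.7))
for y in(-26,0,26):
    u=proj(d,[.547-s*y/1000,-.030+c*y/1000,.17]);print('bar',y,round((u[0]-220)*3.7),round((u[1]-130)*3.7))
E
```

```text
pos [477.3 -36.5 226.9] yaw 4.48 units [-0.01 -0.02  0.05] turn -0.0 F [-0.6  1.4 -4.2] open 0.11258361288867534 g 80.19262075424194 t 7.85
nose bottom tip 198 239
nose bottom in 175 240
headtopR 171 126
headtopL 88 129
body -y base 138 450
back left mid 68 257
bar -26 274 272
bar 0 266 245
bar 26 258 220
```

View pics/e.png

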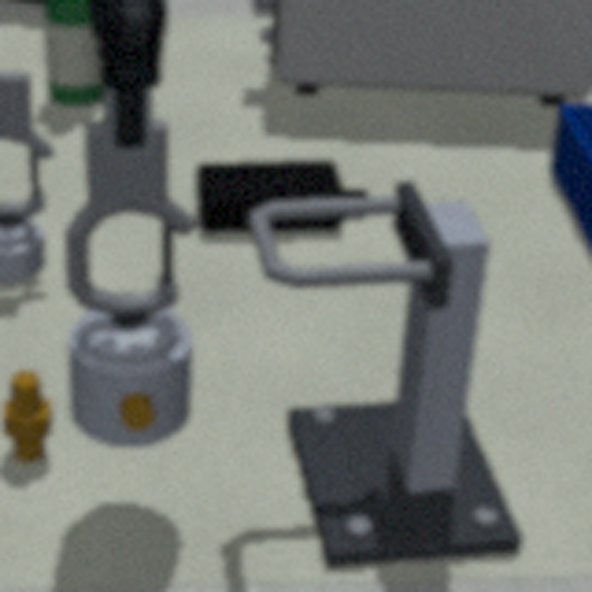

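The crop shows the nose tip at (197,230) and the bar middle at (264,240), within about 2 mm of the positions predicted from the robot pose. The bar is level with the mouth. Pushing in.

Call:
carry_out:
  plan: "1 0.3 0 0.05 0;1 0.4 0 0 0;1 0.4 0 0 0;1 0.2 0 0 0;1 0.2 0 0 0;1 0.2 0 0 0;1 0.2 0 0 0;1 0.2 0 0 0;1 0.2 0 0 0;1 0.2 0 0 0;1 0.2 0 0 0;1 0.15 0 0 0;1 0 0 0 0;1 0 0 0 0;1 0 0 0 0"

```text
time: 9.82
tool_pos: [0.548, -0.0305, 0.2248]
tool_rot: [-0.0, 0.999, 0.039, -0.001]
contact_force: [-3.8, -0.4, -8.3]
opening: 0.108
grasp_force: 79.7
```

```bash
python3 - <<'E'
from h import *
go([.548,-.030,.205],4.5)
d=shot('side')
a=cv2.resize(d['frame'][130:270,240:380],None,fx=4,fy=4,interpolation=cv2.INTER_CUBIC)
cv2.imwrite('pics/f.png',a[:,:,::-1])
E
```

```text
pos [548.  -30.5 224.8] yaw 4.51 units [ 0.   -0.02  0.79] turn 0.0 F [-3.8 -0.4 -8.3] open 0.10834332742224627 g 79.7111964225769 t 9.825
```

View pics/f.png

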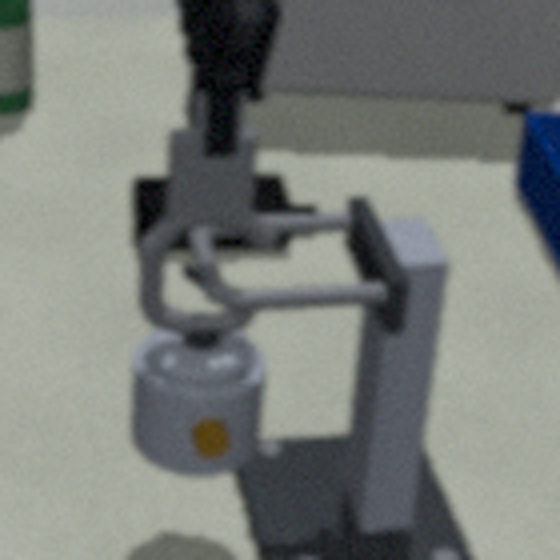

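The bar now lies inside the hook at (205,250), with the gate pushed inward and about 4 N of back force. Lowering.

Call:
carry_out:
  plan: "1 0 0 0.1 0;1 0 0 0.1 0;1 0 0 0.1 0;1 0 0 0.1 0;1 0 0 0.1 0;1 0 0 0.1 0;1 0 0 0.1 0;1 0 0 0 0;1 0 0 0 0"

```text
time: 11.0
tool_pos: [0.5486, -0.0305, 0.2084]
tool_rot: [0.0, 0.999, 0.039, 0.001]
contact_force: [-0.1, -1.0, -5.0]
opening: 0.113
grasp_force: 80.2
```

The gate has sprung shut, since the back force is gone. I lower in small steps until the bar carries the weight.

Call:
carry_out:
  plan: "1 0 0 0.04 0;1 0 0 0.04 0;1 0 0 0 0;1 0 0 0 0"

```text
time: 11.5
tool_pos: [0.5482, -0.0305, 0.2059]
tool_rot: [-0.0, 0.999, 0.039, -0.0]
contact_force: [-0.3, -0.0, -4.7]
opening: 0.113
grasp_force: 80.2
```

Call:
carry_out:
  plan: "1 0 0 0.04 0;1 0 0 0.02 0;1 0 0 0 0;1 0 0 0 0"

```text
time: 12.0
tool_pos: [0.5484, -0.0305, 0.2054]
tool_rot: [0.0, 0.999, 0.039, 0.001]
contact_force: [-1.7, 0.5, 2.7]
opening: 0.106
grasp_force: 81.1
```

Call:
carry_out:
  plan: "0.85 0 0 0 0;0.82 0 0 0 0;0.8 0 0 0 0;0.75 0 0 0 0;0.7 0 0 0 0;0.6 0 0 0 0;0.5 0 0 0 0;0.4 0 0 0 0;0.4 0 0 0 0;0.4 0 0 0 0;0.4 0 0 0 0;0.4 0 0 0 0"
  force: 20

```text
time: 13.5
tool_pos: [0.5482, -0.0305, 0.2044]
tool_rot: [0.0, 0.999, 0.039, -0.0]
contact_force: [-0.6, 0.1, 0.3]
opening: 0.599
grasp_force: 0.0
```

```bash
python3 - <<'E'
from h import *
go([.548,-.030,.28],4.5)
d=shot('side')
a=cv2.resize(d['frame'][130:270,240:380],None,fx=4,fy=4,interpolation=cv2.INTER_CUBIC)
cv2.imwrite('pics/g.png',a[:,:,::-1])
E
```

```text
pos [548.2 -30.5 204.4] yaw 4.52 units [-0.01 -0.02 -3.02] turn 0.0 F [-0.6  0.1  0.3] open 0.5991890934990045 g 0.0 t 13.5
```

View pics/g.png

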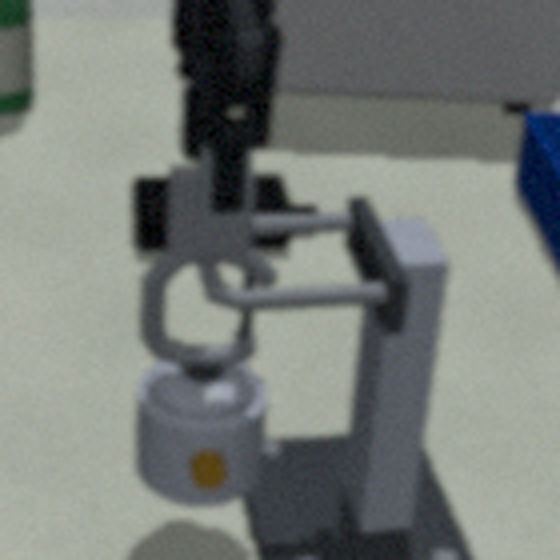

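The housing hangs at (205,430), the bar is under the arch at (215,285), and the gate is shut at (248,320). Retreating upward, then over to the pedal.

Call:
carry_out:
  plan: "0.4 0 0 -0.3 0;0.4 0 0 -0.5 0;0.4 0 0 -0.7 0;0.4 0 0 -0.9 0;0.4 0 0 -0.8 0;0.4 0 0 -0.3 0;1 -0.1 0.6 0 0;1 -0.1 0.93 0 0;1 -0.1 0.95 0 0;1 -0.1 0.95 0 0;1 -0.1 0.95 0 0;1 -0.1 0.95 0 0;1 -0.1 0.95 0 0;1 -0.1 0.95 0 0;1 -0.1 0.95 0 0;1 -0.1 0.95 0 0;1 -0.1 0.95 0 0;1 -0.1 0.95 0 0;1 -0.1 0.9 0 0;1 -0.07 0.35 0 0"

```text
time: 16.05
tool_pos: [0.538, -0.3409, 0.2914]
tool_rot: [-0.0, 0.999, 0.039, -0.0]
contact_force: [-0.1, -0.0, -0.4]
opening: -0.004
grasp_force: 0.0
```

Call:
carry_out:
  plan: "1 0 0 0 0;1 0 0 0 0;1 0 0 0.5 0;1 0 0 0.9 0;1 0 0 0.9 0;1 0 0 0.9 0;1 0 0 0.9 0;1 0 0 0.9 0;1 0 0 0.9 0;1 0 0 0.9 0;1 0 0 0.5 0;1 0 0 0 0;1 0 0 0 0;1 0 0 0 0"

```text
time: 17.8
tool_pos: [0.5388, -0.3396, 0.1108]
tool_rot: [0.001, 0.999, 0.039, 0.001]
contact_force: [-0.4, -0.4, 1.1]
opening: -0.001
grasp_force: 0.0
```

```bash
python3 - <<'E'
from h import *
go([.538,-.340,.046],4.5)
d=shot('side');t=shot('top')
h=lambda f:cv2.resize(f,None,fx=3,fy=3,interpolation=cv2.INTER_CUBIC)[:540]
a=np.hstack([h(d['frame'][140:320,240:370]),h(t['frame'][120:300,320:450])])
cv2.imwrite('pics/i.png',a[:,:,::-1])
E
```

```text
pos [ 538.8 -339.6  110.8] yaw 4.52 units [-0.03  0.02  2.59] turn 0.0 F [-0.4 -0.4  1.1] open -0.0011412893540838286 g 0.0 t 17.8
```

View pics/i.png

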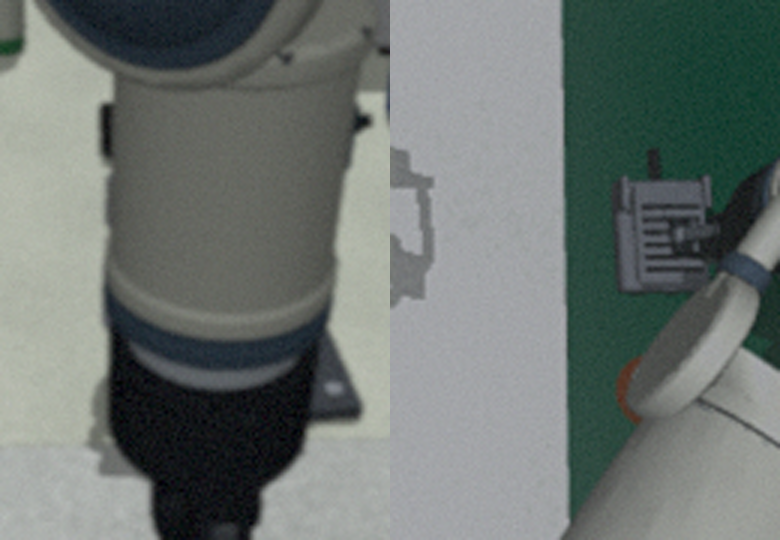

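The gripper sits above the free end of the pedal plate (right half, (690,235)). In the left half the arm blocks the side camera's view of the housing. Before pressing I check from the top camera that the housing is still.

```bash
python3 - <<'E'
from h import *
p=proj(shot('top'),[.547,-.03,.2]);u,v=map(int,p);print(u,v)
F=np.array([cv2.GaussianBlur(shot('top')['frame'][v-25:v+40,u-30:u+60],(5,5),0).astype(float).mean(2) for _ in range(24)])
a=F[:4].mean(0)
print([np.round(np.abs(F[i:i+4].mean(0)-a).max(),1) for i in range(4,21,4)])
E
```

```text
298 190
[np.float64(1.7), np.float64(1.4), np.float64(1.2), np.float64(1.4), np.float64(1.2)]
```

The housing is still, with only noise between frames. Pressing the pedal.

Call:
carry_out:
  plan: "1 0 0 0.5 0;1 0 0 0.8 0;1 0 0 0.6 0;1 0 0 0.2 0;1 0 0 0.1 0;1 0 0 0.1 0;1 0 0 0.1 0;1 0 0 0.1 0;1 0 0 0 0;1 0 0 0 0"

```text
time: 20.4
tool_pos: [0.5383, -0.3393, 0.047]
tool_rot: [0.0, 0.999, 0.039, 0.0]
contact_force: [0.1, 0.1, 0.1]
opening: -0.002
grasp_force: 0.0
```

Call:
carry_out:
  plan: "1 0 0 0.1 0;1 0 0 0.1 0;1 0 0 0 0;1 0 0 0 0"

```text
time: 20.9
tool_pos: [0.5382, -0.3392, 0.0419]
tool_rot: [-0.0, 0.999, 0.039, -0.0]
contact_force: [0.2, 0.2, -0.0]
opening: -0.001
grasp_force: 0.0
```

```bash
python3 - <<'E'
from h import *
go([.538,-.340,.046],4.5);print(manip.nose_length)
d=shot('side');t=shot('top')
h=lambda f:cv2.resize(f,None,fx=4,fy=4,interpolation=cv2.INTER_CUBIC)
a=np.hstack([h(d['frame'][295:420,270:370]),h(t['frame'][150:275,370:470])])
cv2.imwrite('pics/j.png',a[:,:,::-1])
E
```

```text
pos [ 538.2 -339.2   41.9] yaw 4.51 units [-0.01  0.03 -0.16] turn 0.0 F [ 0.2  0.2 -0. ] open -0.0012191191163304276 g 0.0 t 20.9
0.014
```

View pics/j.png

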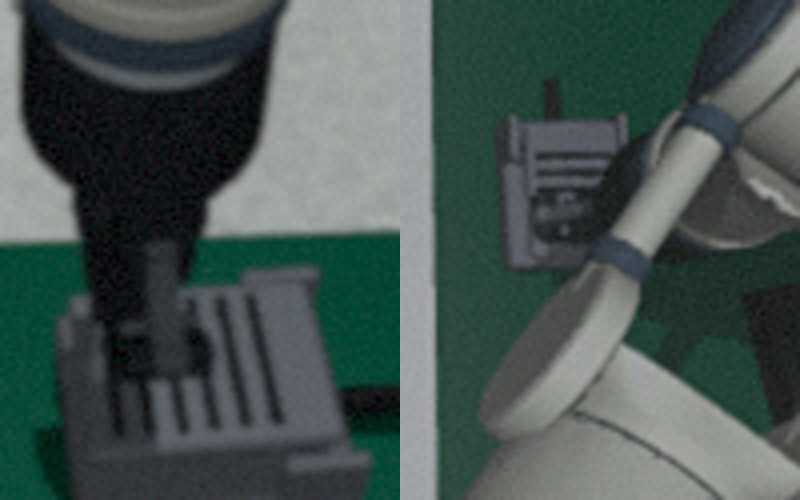

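I have now used up the picture allowance (11 views, one over the limit), so from here I work from numbers only. In the last picture the finger ends at about (165,375) on the plate. I compare that with the projection.

```bash
python3 - <<'E'
from h import *
d=shot('side');t=shot('top')
for z in(.02,.028,.035,.042,.05):
    print(z,[tuple(round((a-b)*4) for a,b in zip(proj(d,[.538,y,z]),(270,295))) for y in(-.339,-.36)],tuple(round((a-b)*4) for a,b in zip(proj(t,[.538,-.339,z]),(370,150))))
# plate edge in side view: free-end corner(near) predicted up/down
for x in(.518,.611):
  print(x,[tuple(round((a-b)*4) for a,b in zip(proj(d,[x,-.370,z]),(270,295))) for z in(.042,.032)])
s=manip.get_state();print(s['joint_torque'],s['contact_force'],s['wrist_torque'],s['tool_pos'])
E
```

```text
0.02 [(116, 403), (122, 460)] (165, 241)
0.028 [(117, 390), (123, 447)] (169, 240)
0.035 [(118, 379), (124, 436)] (173, 238)
0.042 [(119, 367), (125, 424)] (176, 236)
0.05 [(120, 354), (126, 411)] (181, 235)
0.518 [(69, 455), (68, 471)]
0.611 [(342, 445), (338, 461)]
[-1.20027336e-03 -5.07479954e+01 -4.07674706e+01  6.31580019e-05
  4.63762790e-04 -1.74450167e-05] [-0.57603435  0.47607144  0.36261936] [-0.03151527  0.05937822 -0.02436279] [ 0.53831824 -0.33926485  0.04207056]
```

The plate looks unpressed and no contact is registered, so I lower gently and watch the force.

Call:
carry_out:
  plan: "1 0 0 0.1 0;1 0 0 0.1 0;1 0 0 0 0;1 0 0 0 0"

```text
time: 21.6
tool_pos: [0.5382, -0.3393, 0.0369]
tool_rot: [-0.0, 0.999, 0.039, -0.0]
contact_force: [0.2, 0.0, 0.3]
opening: 0.002
grasp_force: 0.0
```

```bash
python3 - <<'E'
from h import *
go([.538,-.340,.046],4.5)
d=shot('side')
for n,p in (('now tip',manip.get_state()['tool_pos']-[0,0,.014]),('now +60',manip.get_state()['tool_pos']+[0,0,.06])):print(n,np.round(proj(d,p),1))
g=cv2.cvtColor(d['frame'],cv2.COLOR_RGB2GRAY)
for v in range(330,400,6):
    r=g[v,275:350];print(v,' '.join(str(x) for x in r[::3]))
E
```

```text
pos [ 538.2 -339.3   36.9] yaw 4.51 units [-0.01  0.03 -0.37] turn 0.0 F [0.2 0.  0.3] open 0.002006225309156921 g 0.0 t 21.6
now tip [299.3 394.7]
now +60 [302.  362.7]
330 131 10 14 19 22 11 17 11 24 22 18 17 13 22 18 22 21 1 21 4 114 160 160 163 160
336 169 127 20 10 11 14 22 22 16 20 23 21 17 5 26 17 6 13 13 82 162 162 161 160 162
342 158 163 164 102 28 21 23 22 20 18 23 20 15 23 22 7 0 31 130 168 165 165 164 158 162
348 168 164 164 165 127 14 24 21 25 18 20 23 28 9 12 35 149 163 166 161 167 164 165 157 160
354 152 149 147 146 139 22 15 17 1 20 17 25 19 15 12 33 91 88 84 87 74 79 71 64 64
360 52 47 59 48 49 34 4 9 10 11 23 51 49 24 22 50 50 51 54 50 45 52 49 54 56
366 51 46 48 53 46 47 20 8 17 9 28 48 55 34 51 67 71 74 74 86 88 84 92 87 53
372 56 46 46 50 63 67 29 10 7 21 26 51 52 76 46 88 75 52 98 48 86 94 99 93 78
378 50 50 51 61 74 52 42 22 21 44 43 48 50 57 51 60 98 48 91 77 55 95 95 98 92
384 52 58 46 38 50 52 59 24 1 5 17 37 47 46 24 17 78 73 61 95 41 89 94 94 96
390 51 56 54 29 50 49 69 42 11 18 23 32 45 41 29 24 73 93 37 93 79 59 98 96 96
396 45 53 52 40 49 44 58 49 22 50 38 71 95 39 91 84 46 97 63 72 97 41 93 99 94
```

```bash
python3 - <<'E'
from h import *
d=shot('side');g=cv2.cvtColor(np.mean([shot('side')['frame'] for _ in range(6)],0).astype(np.uint8),cv2.COLOR_RGB2GRAY)
o=cv2.cvtColor(cv2.imread('pics/side0.png'),cv2.COLOR_BGR2GRAY)
for v in range(384,420,2):print(v,o[v,284:360:5],g[v,284:360:5])
print(manip.get_state()['contact_force'])
E
```

```text
384 [42 66 88 79 47 90 71 49 90 62 67 89 90 89 46 45] [42 51 57 11 16 43 47 22 88 62 70 95 95 94 51 51]
386 [36 62 88 74 50 92 63 66 92 55 69 90 91 89 47 51] [42 52 70 14 20 47 50 23 89 51 76 92 95 93 51 49]
388 [33 61 94 71 52 96 55 71 88 40 83 87 95 91 43 45] [38 51 75 14 23 48 51 20 91 41 88 90 96 97 50 50]
390 [36 58 94 64 54 94 48 78 89 36 89 77 93 92 53 46] [38 48 74 11 17 40 42 29 91 37 92 81 97 97 54 48]
392 [29 56 94 58 77 91 35 84 83 35 87 67 91 94 39 26] [31 50 60 18 20 62 38 83 89 36 94 72 95 95 44 29]
394 [30 55 92 51 79 89 34 85 77 49 90 56 86 87 52 19] [34 50 53 25 39 91 40 92 80 53 98 58 96 97 55 22]
396 [32 54 91 37 88 87 40 91 68 60 93 48 93 89 59 21] [35 52 53 21 49 91 42 96 73 64 97 48 95 95 65 14]
398 [37 50 92 35 87 79 49 87 59 70 89 31 88 89 76  4] [42 50 53 18 50 84 51 98 63 73 95 40 97 95 78 10]
400 [49 49 95 37 90 75 57 94 52 77 91 50 91 94 83 17] [33 48 53 14 52 80 58 98 53 79 93 53 95 98 85 23]
402 [47 50 95 37 90 73 71 95 68 91 92 87 91 92 84 23] [26 51 54 24 54 74 72 99 74 95 96 91 95 97 88 25]
404 [46 48 93 75 94 89 89 89 91 89 84 84 79 76 70 45] [22 49 52 40 51 77 95 96 96 92 90 88 81 77 72 47]
406 [58 45 89 92 89 87 82 78 75 72 61 54 54 51 70 52] [25 51 58 56 56 64 87 83 78 72 70 65 57 56 74 55]
408 [48 47 77 76 67 63 60 56 55 51 43 50 55 61 83 76] [25 48 60 63 61 60 62 57 54 54 48 54 62 68 85 81]
410 [45 46 55 51 53 44 47 49 50 51 49 51 82 85 88 82] [22 51 55 55 55 50 54 52 53 54 53 53 88 89 89 87]
412 [46 44 52 49 49 48 51 51 49 55 55 52 76 63 62 60] [23 50 51 53 52 54 53 54 55 54 53 53 76 70 64 59]
414 [55 48 50 49 50 51 48 55 49 49 51 51 48 46 49 47] [24 46 54 54 54 55 54 51 52 54 52 50 54 53 52 49]
416 [55 53 53 53 50 56 50 50 45 53 48 48 48 52 48 45] [30 45 55 52 54 53 54 55 53 51 53 47 51 52 53 51]
418 [50 54 54 53 50 47 52 46 51 55 47 51 47 54 52 44] [37 45 55 54 54 54 52 56 57 55 57 53 51 51 51 52]
[-0.99745359  0.95618812  0.3052636 ]
```

```bash
python3 - <<'E'
from h import *
F={}
for n in('side','top'):
    d=shot(n);F[n]=d
    g=cv2.cvtColor(np.mean([shot(n)['frame'] for _ in range(6)],0).astype(np.uint8),cv2.COLOR_RGB2GRAY)
    if n=='side':
        for v in range(356,400,3):print(v,g[v,288:330:2])
    else:
        for v in range(180,225,2):print(v,g[v,396:436:2])
p=manip.get_state()['tool_pos']
for n in F:print(n,[np.round(proj(F[n],p+[0,0,k]),1) for k in(-.014,0,.03,.06,.1)])
o1,r1=ray(F['side'],311,391)
for z in(.03,.042,.05,.06,.07):print(z,np.round(onz(F['side'],311,391,z),3))
s=manip.get_state();print(np.round(s['q'],3),s['tool_rot'])
E
```

```text
356 [48 24 17 14 14 11 13 19 20 21 16 19 19 18 14 21 39 47 48 48 50]
359 [48 34 14 12 17 10 14 19 21 36 48 49 44 28 17 30 47 50 49 48 51]
362 [48 32 16 12 12 11 13 16 18 35 43 46 43 27 13 32 48 50 49 53 54]
365 [48 38 20 14 15  8 15 14 17 34 52 53 51 30 23 48 53 57 57 56 56]
368 [61 54 21 16 20 16 12 16 19 37 54 53 53 54 66 80 92 93 79 83 94]
371 [79 83 50 17 17 12 11 12 12 37 52 54 52 73 69 47 89 90 50 55 91]
374 [55 52 38 14 12 15 12 11 19 33 52 53 54 67 69 40 79 92 61 45 87]
377 [60 52 45 27 17 11 25 33 37 35 49 55 52 50 48 45 70 94 85 43 74]
380 [63 48 51 59 24 16 37 44 41 34 48 52 54 50 30 16 41 87 91 52 56]
383 [50 49 54 58 20 11 13 14 12 16 40 48 49 45 29 18 21 56 92 71 45]
386 [50 51 59 71 41 10 13 18 19 19 36 48 51 50 42 19 22 42 90 78 40]
389 [50 50 63 75 42 13 12 20 20 22 35 49 49 48 39 24 22 52 92 88 47]
392 [47 49 55 61 45 18 23 23 19 14 49 68 56 37 70 86 66 44 88 96 60]
395 [50 49 54 54 50 22 41 54 45 23 72 99 82 38 75 96 78 40 77 95 82]
398 [51 47 54 55 51 23 31 53 52 25 61 95 90 49 64 95 93 47 64 94 92]
180 [51 92 68 68 71 69 67 72 76 76 70 73 72 63 67 81 50 50 51 54]
[... 1664 characters left out ...]
 102 124 115 103  72  46
  41  44]
222 [ 57  61  59  57  59  58  58  73  84  82  71  83 121 134 126 120  97  41
  43  44]
224 [ 59  58  59  58  56  56  74  76  75  76  75 107 137 139 133 127 108  41
  41  45]
side [array([299.3, 394.7]), array([299.7, 389. ]), array([300.8, 376.3]), array([302. , 362.7]), array([303.6, 343.3])]
top [array([411.6, 210.1]), array([413.5, 209.3]), array([417.6, 207.5]), array([422.1, 205.6]), array([428.4, 202.9])]
0.03 [ 0.555 -0.339  0.03 ]
0.042 [ 0.553 -0.346  0.042]
0.05 [ 0.552 -0.351  0.05 ]
0.06 [ 0.551 -0.357  0.06 ]
0.07 [ 0.549 -0.363  0.07 ]
[-0.616  0.23   1.411 -0.     1.5    0.876] [ 2.68240906e-06  9.99223088e-01  3.94109287e-02 -5.39806142e-07]
```

The body lines up with the reported pose, but the plate hasn't moved and the finger ends above it. I keep descending in small steps.

Call:
carry_out:
  plan: "1 0 0 0.1 0;1 0 0 0.1 0;1 0 0 0 0"

```text
time: 23.08
tool_pos: [0.5383, -0.3394, 0.0321]
tool_rot: [0.0, 0.999, 0.039, 0.0]
contact_force: [-1.3, -0.6, 3.4]
opening: -0.001
grasp_force: 1.6
```

Call:
carry_out:
  plan: "1 0 0 0.1 0;1 0 0 0.1 0;1 0 0 0 0"

```text
time: 23.45
tool_pos: [0.5385, -0.3394, 0.0271]
tool_rot: [0.0, 0.999, 0.039, 0.0]
contact_force: [-0.8, 0.4, 4.9]
opening: -0.003
grasp_force: 2.4
```

Contact at last, so I press on to the stop.

Call:
carry_out:
  plan: "1 0 0 0.1 0;1 0 0 0.1 0;1 0 0 0 0"

```text
time: 23.82
tool_pos: [0.5388, -0.3396, 0.0257]
tool_rot: [0.001, 0.999, 0.039, 0.001]
contact_force: [-7.1, 3.6, 18.2]
opening: 0.003
grasp_force: 9.5
```

```bash
python3 - <<'E'
from h import *
g=cv2.cvtColor(np.mean([shot('side')['frame'] for _ in range(4)],0).astype(np.uint8),cv2.COLOR_RGB2GRAY)
for v in range(400,420,2):print(v,g[v,284:360:5])
print(manip.get_state()['contact_force'])
E
```

```text
400 [22 49 56 24 42 88 38 91 75 61 96 49 97 98 85 22]
402 [24 49 51 26 48 86 42 93 66 74 94 69 97 96 88 27]
404 [24 52 54 20 50 75 50 90 69 90 94 91 89 85 73 45]
406 [24 49 55 14 50 72 69 94 92 92 88 80 69 61 76 56]
408 [23 50 54 33 52 72 92 89 84 74 66 58 60 64 86 80]
410 [29 47 55 53 55 63 76 70 60 54 53 50 86 90 90 86]
412 [41 49 57 61 66 59 57 52 52 51 52 53 76 70 64 58]
414 [42 45 62 59 55 54 53 51 51 55 52 52 53 54 51 53]
416 [30 46 50 53 51 53 56 53 53 52 54 47 52 51 51 52]
418 [23 46 55 51 54 55 69 70 65 67 68 58 52 53 55 51]
[-6.39806078  4.33111515 16.68896902]
```

The plate is tilted down at its free end by about 4 px (roughly 9–10 mm), with 17 N against the stop. Releasing and retreating.

Call:
carry_out:
  plan: "1 0 0 -0.1 0;1 0 0 -0.2 0;1 0 0 -0.3 0;1 0 0 -0.5 0;1 0 0 -0.9 0;1 0 0 -0.9 0;1 0 0 -0.9 0;1 0 0 -0.9 0;1 0 0 -0.9 0;1 0 0 -0.9 0;1 0 0.9 0 0;1 -0.5 0.9 0 0;1 -0.5 0.9 0 0;1 -0.5 0.9 0 0;1 -0.5 0.9 0 0;1 -0.5 0.5 0 0;1 0 0 0 0;1 0 0 0 0;1 0 0 0 0;1 0 0 0 0"

```text
time: 26.52
tool_pos: [0.4863, -0.4681, 0.1846]
tool_rot: [0.0, 0.999, 0.04, 0.0]
contact_force: [-0.4, -0.9, -0.4]
opening: 0.0
grasp_force: 0.0
```

```bash
python3 - <<'E'
from h import *
go([.5,-.4,.2],4.5)
o=cv2.imread('pics/side0.png')[:,:,::-1].astype(int)
F=[shot('side')['frame'].astype(int) for _ in range(20)]
f=np.mean(F[-5:],0)
dif=np.abs(f-o).max(2)
for n,(a,b,c,e) in {'pedal':(355,420,285,360),'small':(145,210,205,240),'decoy':(305,420,195,255)}.items():print(n,np.round(np.mean(dif[a:b,c:e]),1),np.mean(dif[a:b,c:e]>30))
for v in range(402,416,2):print(v,f.mean(2)[v,284:360:5].astype(int))
# hanging housing, moving?
r=[np.mean(F[i:i+4],0)[150:270,265:315] for i in range(0,20,4)]
print('move',[np.round(np.abs(cv2.GaussianBlur(x-r[0],(5,5),0)).max(),1) for x in r[1:]])
# compare w/ post-release state g.png
g=cv2.resize(cv2.imread('pics/g.png')[:,:,::-1],(140,140),interpolation=cv2.INTER_AREA).astype(int)
D=np.abs(g-f[130:270,240:380]).max(2);print('hang diff lower',np.mean(D[62:130,30:75]>30),np.mean(D[62:130,30:75]))
E
```

```text
pos [ 486.3 -468.1  184.6] yaw 4.58 units [ 0.76 -2.67 -0.62] turn 0.001 F [-0.4 -0.9 -0.4] open 0.0002921374784507969 g 0.0 t 26.525
pedal 17.6 0.072
small 39.2 0.6637362637362637
decoy 44.7 0.4718840579710145
402 [ 41  64 113  48 110  86  84 112  83 109 110 102 110 107 101  26]
404 [ 49  61 112  88 113 109 107 111 108 106 104  99  95  91  82  46]
406 [ 54  60 110 110 106 104 100  95  90  84  78  73  68  63  87  56]
408 [53 57 92 90 82 78 73 68 63 60 55 61 72 77 98 92]
410 [ 53  59  68  64  61  56  60  60  62  62  63  61 101 104 101  99]
412 [51 58 61 61 60 61 62 62 60 61 62 58 88 81 73 69]
414 [50 57 62 63 61 63 61 64 59 63 62 59 62 60 61 60]
move [np.float64(6.5), np.float64(7.8), np.float64(7.7), np.float64(7.4)]
hang diff lower 0.5777777777777777 38.97718954248366
```

The pedal is up again. The arm blocks the other comparisons, so I move it aside toward its start pose and recheck.

Call:
carry_out:
  plan: "1 -0.5 0.3 -0.3 0;1 -0.9 0.5 -0.3 0;1 -0.9 0.5 -0.4 0;1 -0.9 0.5 -0.5 0;1 -0.9 0.5 0 0;1 -0.9 0.5 0 0;1 -0.9 0.5 0 0;1 -0.9 0.5 0 0;1 -0.9 0.3 0 0;1 -0.9 0.2 0 0;1 -0.9 0.2 0 0;1 -0.9 0.1 0 0;1 -0.9 0.1 0 0;1 0 0 0 0;1 0 0 0 0;1 0 0 0 0;1 0 0 0 0;1 0 0 0 0"

```text
time: 29.78
tool_pos: [0.2139, -0.608, 0.2218]
tool_rot: [-0.0, 0.999, 0.04, -0.0]
contact_force: [0.5, -0.2, 0.5]
opening: 0.001
grasp_force: 0.0
```

```bash
python3 - <<'E'
from h import *
go([.179,-.572,.224],17)
o=cv2.imread('pics/side0.png')[:,:,::-1].astype(int)
F=[shot('side')['frame'].astype(int) for _ in range(20)]
f=np.mean(F[-5:],0)
dif=np.abs(f-o).max(2)
for n,(a,b,c,e) in {'pedal':(355,420,285,360),'small':(145,210,205,240),'decoy':(305,420,195,255)}.items():print(n,np.round(np.mean(dif[a:b,c:e]),1),np.mean(dif[a:b,c:e]>30))
r=[np.mean(F[i:i+4],0)[150:270,265:315] for i in range(0,20,4)]
print('move',[np.round(np.abs(cv2.GaussianBlur(x-r[0],(5,5),0)).max(),1) for x in r[1:]])
g=cv2.resize(cv2.imread('pics/g.png')[:,:,::-1],(140,140),interpolation=cv2.INTER_AREA).astype(int)
D=np.abs(g-f[130:270,240:380]).max(2);print('hang diff lower',np.mean(D[62:130,30:75]>30),np.mean(D[62:130,30:75]))
t=imaging.read_camera('top')['frame'].astype(int);o=cv2.imread('pics/top0.png')[:,:,::-1].astype(int)
D=np.abs(t-o).max(2)
for n,(a,b,c,e) in {'small':(240,280,175,215),'decoy':(230,270,395,445),'pedal':(175,220,390,430)}.items():print('top',n,np.mean(D[a:b,c:e]>30))
E
```

```text
pos [ 213.9 -608.   221.8] yaw 4.55 units [-1.28 -1.55 -0.09] turn -0.217 F [ 0.5 -0.2  0.5] open 0.001180210211304579 g 0.0 t 29.775
pedal 3.9 0.0
small 2.9 0.0
decoy 16.5 0.1882608695652174
move [np.float64(2.5), np.float64(3.6), np.float64(2.6), np.float64(2.4)]
hang diff lower 0.006535947712418301 5.874117647058824
top small 0.0
top decoy 0.0
top pedal 0.0
```

The housing hangs unchanged and still. The pedal is up, and the small housing and the decoy haven't moved. Handing in.

```bash
python3 -c "
from cell import manip
print(manip.close_job())"
```

```text
the job is handed in; nothing more can be done
None
```

The larger housing hangs still on the eye with the gate shut, the pedal was then pressed to its stop and came back up, the smaller housing wasn't touched, and the job is handed in at about 31 s (I viewed 11 pictures, one over the limit of 10).

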